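# Press the square reagent bottle's cap home

## Task

All five reagent bottles in the green tray have their caps standing up, but only the square bottle is finished with. Press its cap gently down with your fingertips until it is fully home on the bottle, then draw back. Leave the round bottles' caps up for the class, and do not lift, shift or tip any bottle or anything else on the bench.

Things in the scene. Friction and masses are not known exactly. Their poses are not given: they have to be found in the camera images.
- square_bottle: The bottle to close: the only square one, a white plastic body 54 x 54 mm in plan and 88 mm high to its flat shoulder, about 0.25 kg, loose, standing upright in the tray. Origin: centre of its underside, z up, x and y square to its sides. Its cap is on its axis.
- square_cap_top (a point): Centre of the flat top of the square bottle's cap, a blue solid cap 34 mm in diameter and 20 mm high, on the bottle's vertical axis; 120 mm above the bottle's underside when the cap is fully up, 108 mm when it is home.
- square_cap (a joint): How far the square bottle's cap is pushed down, m: 0 fully up (12 mm gap under it, showing the neck), 0.012 fully home on the shoulder. It starts between 0 and 0.003. It slides straight down against about 4 N of friction, stays where it is left, and stops hard at 0.012; 5 to 15 N of push is plenty, 40 N is too rough.
- round_bottle: A bottle to leave alone: round, 56 mm diameter, 88 mm high to the shoulder, white plastic, loose in the tray, same cap as the square bottle, standing up like it (cap top 120 mm above the bottle's underside). Origin: centre of its underside, z up.
- round_cap (a joint): How far the round bottle's cap is pushed down, m: 0 fully up, 0.012 home. It starts between 0 and 0.002 and must stay up.
- slim_bottle: A bottle to leave alone: round and slim, 46 mm diameter, 100 mm high to the shoulder, white plastic, loose in the tray, same cap as the square bottle, standing up like it (cap top 132 mm above the bottle's underside). Origin: centre of its underside, z up.
- slim_cap (a joint): How far the slim bottle's cap is pushed down, m: 0 fully up, 0.012 home. It starts between 0 and 0.002 and must stay up.
- wide_bottle: A bottle to leave alone: round and wide, 66 mm diameter, 74 mm high to the shoulder, white plastic, loose in the tray, same cap as the square bottle, standing up like it (cap top 106 mm above the bottle's underside). Origin: centre of its underside, z up.
- wide_cap (a joint): How far the wide bottle's cap is pushed down, m: 0 fully up, 0.012 home. It starts between 0 and 0.002 and must stay up.
- small_bottle: A bottle to leave alone: round and small, 48 mm diameter, 70 mm high to the shoulder, white plastic, loose in the tray, same cap as the square bottle, standing up like it (cap top 102 mm above the bottle's underside). Origin: centre of its underside, z up.
- small_cap (a joint): How far the small bottle's cap is pushed down, m: 0 fully up, 0.012 home. It starts between 0 and 0.002 and must stay up.
- stopper: Loose black rubber stopper, 30 mm high, 28 mm wide at the foot and 36 mm at the top, standing in the tray; leave alone. Origin: centre of its underside.
- tray: Green tray, 200 x 300 mm (its x and y), walls 22 mm high and 4 mm thick, floor 4 mm above the table; it does not move. Its six things stand in two rows (45 mm either side of its middle in x) of three (90 mm apart in y), each up to 5 mm off its place, in any order. Origin: centre of its underside.
- rack: White test tube rack 220 x 75 mm with glass tubes to 161 mm high, fixed, right of the tray. Origin: centre of its underside.
- wash_bottle: Loose white wash bottle, 70 mm diameter, spout to 166 mm high, left of the tray. Origin: centre of its underside.
- beaker: Loose glass beaker, 68 mm diameter, 85 mm high, beyond the tray. Origin: centre of its underside.
- pen: Loose black pen, 130 mm long, 12 mm thick, lying on a notebook left of the tray. Origin: underside of its middle.
There are look-alikes about, which are no part of the job. Leave any orange or red look-alike of the square_bottle alone.

How it is judged:
At the end, for the whole second after the job is handed in: The square bottle's cap is pressed down at least 10.5 of its 12 mm, the bottle is upright (0.06 rad), still and within 15 mm of where it stood; the other four caps are down no more than 4 mm, and the other bottles, stopper, wash bottle, beaker and pen are within 12 mm of their starts (value of joint square_cap above 0.0105 m and angle between square_bottle's own z axis and vertical below 0.06 rad and distance of square_bottle from where it was at the start of the episode below 0.015 m and linear speed of square_bottle below 0.02 m/s and value of joint each of round_cap, slim_cap, wide_cap, small_cap below 0.004 m and distance of each of round_bottle, slim_bottle, wide_bottle, small_bottle, stopper, wash_bottle, beaker, pen from where it was at the start of the episode below 0.012 m); the robot touches nothing.
It fails at once if another bottle's cap is pushed down (more than 4 mm), or another bottle or a bystander is shifted, tipped or lifted (more than 12 mm) (value of joint any of round_cap, slim_cap, wide_cap, small_cap above 0.004 m or distance of any of round_bottle, slim_bottle, wide_bottle, small_bottle, stopper, wash_bottle, beaker, pen from where it was at the start of the episode above 0.012 m).
It fails at once if another thing in the tray or beside it is pressed or gripped (more than 4 N) (contact force between the fingers and round_bottle above 4 N or contact force between the fingers and slim_bottle above 4 N or contact force between the fingers and wide_bottle above 4 N or contact force between the fingers and small_bottle above 4 N or contact force between the fingers and stopper above 4 N or contact force between the fingers and wash_bottle above 4 N or contact force between the fingers and beaker above 4 N or contact force between the fingers and pen above 4 N or contact force between the fingers and rack above 4 N).
It fails at once if the square bottle is lifted (6 mm off the tray floor), shifted (more than 15 mm) or tipped (more than 0.15 rad) (height (world z) of square_bottle above 0.01 m or distance of square_bottle from where it was at the start of the episode above 0.015 m or angle between square_bottle's own z axis and vertical above 0.15 rad).
It fails at once if the square bottle is pressed roughly (more than 40 N) (contact force between the fingers and square_bottle above 40 N).
It fails at once if the square cap is pushed down by something other than the fingers (velocity of joint square_cap above 0.005 m/s and contact force between the fingers and square_bottle below 0.1 N).
It also fails if it takes over 32 s, if anything falls off the work surface, if the arm or the gripper's body presses on something with over 40 N, if the wrist force passes 120 N, or if a joint passes its speed limit or range.

## Robot

A 6-joint arm with a two-finger parallel gripper is mounted at the origin on the work surface. World frame = base frame: x ahead of the robot, y to its left, z up, the work surface at z = 0. Lengths are in m, angles in rad, forces in N, time in s.
With the tool pointing down it reaches from about 0.3 to 0.875 m from the base axis. Payload 4.2 kg.
Tool frame: the origin (TCP) lies on the front face of the gripper's body, between the roots of the fingers; the fingertips stand 73 mm ahead of it and the grasp point (between the pads) lies 54 mm ahead of it; z points along the fingers, y is the direction in which the jaws open and shut (so a half turn about z gives the same grasp; the last joint's range is limited). The gripper opens to 85 mm and grips with 20 to 120 N. Pads are 22 mm wide; open, the fingers measure 114 mm over their backs; the gripper's body (76 mm by 85 mm) begins 54 mm behind the grasp point. The pads swing forward as they close: fully open they stand 13 mm farther back than shut.
Start: joints at [-1.328, 0.32, 1.565, -0, 1.257, -0.02], TCP at [0.149, -0.555, 0.304] pointing down, gripper open.
Joint ranges: [-3.11, 3.11], [-0.84, 2.01], [0.21, 2.61], [-1.34, 4.49], [0.05, 2.63], [-2.56, 2.56]. Speed limits (rad/s): [2.57, 2.57, 3.14, 3.14, 3.14, 3.14].

## Interface

Orientations are given as a unit quaternion [w, x, y, z].
In Python, from plant import state, grab_frame, finish_job, boxes_of, trace, pinpoint gives the robot as it stands.
- The arm moves only by the shell command python3 -m creep 'ROWS'. ROWS is JSON, a list of rows, each a list of 3 entries, a list of its own where there are three numbers: the turn, a rotation vector about the tool's x, y, z in rad, then the shift along the tool's x, y, z in cm, then the opening, from -1 (shut) to 1 (fully open). In form: [[[wx, wy, wz], [tx, ty, tz], jaw], ...]. A call has exactly 5 rows; each row is the pose to reach, as a shift and turn from the pose commanded when the call began, along the tool's axes at that moment; what a row does not reach only later rows make up. A row lasts 1/10 s, in which the tool goes at most 50 mm and 8.59 degrees, less where a joint would pass 70% of its speed; a pose out of reach is approached as far as the arm can. A call with a gripper value outside its range is refused whole. The fingers move at their own pace and stop on an object; the grip force is fixed at half the most. Time passes only in rows, so rows that repeat a pose let the fingers close, or fill a call up. It gives the time, the measured TCP pose, the force and the opening at its end, in the units of the state.
- state(): the state, without advancing time (a new reading comes with each control period).
- grab_frame(name): name is "scene" or "side" or "wrist"; returns a dict with "color" (420x560x3 uint8, red, green, blue), "fx", "fy", "cx", "cy" (pixels), "k1" (the pictures are not rectified: a ray, as slopes to the right and down, at radius r is drawn at 1 + k1 r^2 times it, then the intrinsics apply), "rvec" (rotation vector, rad) and "tvec" (3), from world to camera coordinates, as OpenCV has them; the wrist camera has in their place "tool_from_camera" (4x4, takes a point from camera to tool coordinates, whose origin is the TCP and whose axes are the flange's). Camera axes: x right, y down, z forward; pixel columns grow to the right and rows downward; lengths in m; the calibration is good to about 2 mm. A picture is of the moment at which its call begins: read the wrist's pose just before it. There is no depth.
- finish_job(): hands the job in, once; it reports no verdict.
Trained networks look in a picture, given as the dict that the camera call returned (one of the last four; its "shot" number tells which), for a name from the list of things; names that differ only in an ending like _2 or _b are one class to them, and where a whole thing is asked for, a point or a joint stands for the part that bears it (a point fixed in the world has none). Each returns a list of dicts, best first, with "p" (0 to 1); they miss things now and then, are a little off and sometimes report something else, mostly with a low value. They report only what shows in the picture. A call takes as long as a camera call. They do not tell look-alikes from the thing itself.
- boxes_of(picture, name): "centre" ([x, y, z] in m, in the coordinates of the camera as it stood for that picture, good to about 4 mm: the middle of the surface that is visible of it).
- trace(picture, name): "mask" (420x560 bool, what is visible of it).
- pinpoint(picture, name): "centre" ([x, y, z] in m, in the coordinates of the camera as it stood for that picture, good to about 4 mm: a listed point, or the origin of a listed thing).
The state is a dict: "time": time; "q": joint angles; "qd": joint speeds; "joint_efforts": joint torques, N m; "tcp_pos": TCP position; "ee_rot": TCP orientation; "force": force on the tool from outside, world axes, zero at the start; "wrist_torque": the same for the moment, N m; "gripper_width": finger opening in m.
Only numpy, scipy, OpenCV 4.12 (cv2) and the standard library are available. Lean on these libraries where they do the work, as an engineer would, in place of code of your own. Each camera call takes 0.05 s, during which the arm holds its last target.

## Working session

There is one attempt and no reset: what is moved stays moved. The work goes in short steps, Python scripts to look and compute and a shell command to move; the robot and the scene stay as the last step left them, time stands still between calls to the robot, and variables do not carry over. Pictures are saved under pics/ and viewed, and the job is handed in when it is done.

```bash
mkdir -p pics; ls
python3 - <<'E'
from plant import *
import cv2
s=state(); print({k:(s[k]) for k in ('time','tcp_pos','ee_rot','force','gripper_width')})
for n in ('scene','side','wrist'):
    f=grab_frame(n); cv2.imwrite(f'pics/{n}0.png',f['color'][:,:,::-1]); print(n,{k:v for k,v in f.items() if k!='color'})
    for nm in ('square_bottle','square_cap_top'):
        print(nm,[(d['p'],d['centre']) for d in pinpoint(f,nm)])
E
```

```text
pics
{'time': 0.0, 'tcp_pos': array([ 0.1492966 , -0.55492884,  0.30308259]), 'ee_rot': array([-8.73581264e-04,  9.91379739e-01,  1.31016953e-01, -9.31479290e-05]), 'force': array([-0.08610176, -0.32467242,  0.90899693]), 'gripper_width': 0.08550161328327437}
scene {'fx': 393.552591373643, 'fy': 393.552591373643, 'cx': 280.4777443063155, 'cy': 212.12582181008892, 'k1': -0.0838376358082033, 'rvec': array([ 2.39468491,  0.78686078, -0.2748239 ]), 'tvec': array([-0.49559012, -0.21482399,  1.34008353]), 'shot': 1}
square_bottle [(0.92, [0.0957, -0.1051, 1.2496]), (0.86, [0.0178, -0.0115, 1.1779]), (0.58, [-0.027, -0.1818, 1.3089])]
square_cap_top [(0.6, [-0.0232, -0.2517, 1.2126]), (0.58, [0.0218, -0.0854, 1.0856]), (0.52, [-0.0594, 0.0466, 1.136]), (0.51, [0.0992, -0.1763, 1.1492])]
side {'fx': 396.1290389897163, 'fy': 396.1290389897163, 'cx': 276.440007584807, 'cy': 206.31181567228705, 'k1': 0.020820090611756673, 'rvec': array([ 0.28142992, -2.64997726,  1.43737787]), 'tvec': array([0.56763357, 0.1595118 , 1.02875123]), 'shot': 2}
square_bottle [(0.72, [0.116, 0.2445, 0.898]), (0.62, [-0.0314, 0.2304, 0.9327]), (0.59, [-0.0018, 0.1518, 1.0513])]
square_cap_top [(0.68, [-0.0336, 0.1282, 0.8718]), (0.6, [-0.0005, 0.0526, 0.9846])]
wrist {'fx': 311.00694552449727, 'fy': 311.00694552449727, 'cx': 280.13602452677446, 'cy': 209.1214913081114, 'k1': -0.05233251523868361, 'tool_from_camera': array([[ 2.53456864e-04, -9.59413444e-01, -2.82003154e-01,
         7.06034322e-02],
       [ 9.99999458e-01,  5.27975156e-04, -8.97471298e-04,
         3.81086270e-04],
       [ 1.00993669e-03, -2.82002774e-01,  9.59413058e-01,
        -7.08466277e-02],
       [ 0.00000000e+00,  0.00000000e+00,  0.00000000e+00,
         1.00000000e+00]]), 'shot': 3}
square_bottle []
square_cap_top []
```

View pics/scene0.png

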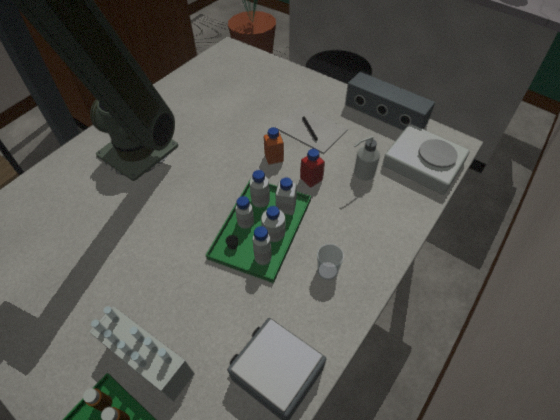

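View pics/side0.png

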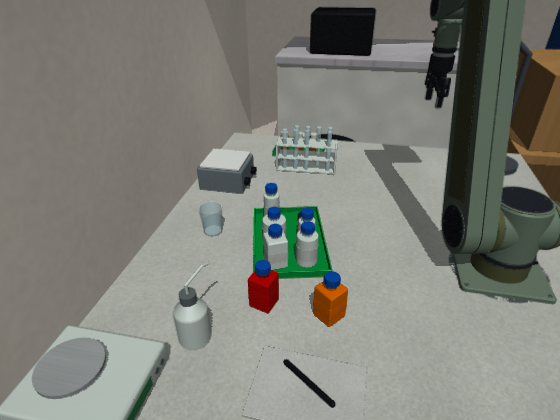

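```bash
cat > h.py <<'E'
import numpy as np, cv2
from scipy.spatial.transform import Rotation as R
from plant import *
def T(f,s=None):
    """camera->world"""
    M=np.eye(4)
    if 'rvec' in f:
        Rm=cv2.Rodrigues(np.array(f['rvec']))[0]; M[:3,:3]=Rm.T; M[:3,3]=-Rm.T@f['tvec']
    else:
        q=s['ee_rot']; M[:3,:3]=R.from_quat(np.roll(q,-1)).as_matrix(); M[:3,3]=s['tcp_pos']; M=M@f['tool_from_camera']
    return M
def w(f,c,s=None): return (T(f,s)@np.r_[c,1])[:3]
def K(f): return np.array([[f['fx'],0,f['cx']],[0,f['fy'],f['cy']],[0,0,1.]])
def proj(f,P,s=None):
    Mi=np.linalg.inv(T(f,s))
    return cv2.projectPoints(np.atleast_2d(P).astype(float),cv2.Rodrigues(Mi[:3,:3])[0],Mi[:3,3],K(f),np.array([f['k1'],0,0,0]))[0][:,0]
def ray(f,uv,s=None):
    n=cv2.undistortPoints(np.array([[uv]],float),K(f),np.array([f['k1'],0,0,0]))[0,0]
    M=T(f,s); d=M[:3,:3]@np.r_[n,1]; return M[:3,3],d/np.linalg.norm(d)
def atz(f,uv,z,s=None):
    o,d=ray(f,uv,s); return o+d*(z-o[2])/d[2]
def tri(rays):
    A=sum(np.eye(3)-np.outer(d,d) for o,d in rays); b=sum((np.eye(3)-np.outer(d,d))@o for o,d in rays); return np.linalg.solve(A,b)
E
python3 - <<'E'
from h import *
np.set_printoptions(precision=4,suppress=True)
for n in ('scene','side'):
    f=grab_frame(n)
    for nm in ('square_bottle','square_cap_top','round_bottle','slim_bottle','wide_bottle','small_bottle','stopper','tray','rack','wash_bottle','beaker'):
        for d in pinpoint(f,nm): print(n,nm,d['p'],w(f,d['centre']),proj(f,w(f,d['centre']))[0].round())
E
```

```text
scene square_bottle 0.87 [0.5606 0.2381 0.0022] [311. 179.]
scene square_bottle 0.83 [0.5656 0.096  0.0026] [286. 208.]
scene square_bottle 0.58 [ 0.4036  0.2446 -0.0016] [273. 158.]
scene square_cap_top 0.64 [0.4065 0.2434 0.1212] [272. 130.]
scene square_cap_top 0.61 [0.5669 0.1011 0.119 ] [287. 182.]
scene square_cap_top 0.57 [0.5634 0.2396 0.1209] [314. 152.]
scene round_bottle 0.65 [0.4817 0.0721 0.0041] [259. 200.]
scene slim_bottle 0.77 [ 0.614  -0.0797  0.0064] [262. 257.]
scene wide_bottle 0.77 [0.5883 0.007  0.0046] [274. 232.]
scene wide_bottle 0.23 [0.4843 0.0751 0.0051] [260. 200.]
scene small_bottle 0.88 [ 0.5046 -0.0148  0.0099] [246. 221.]
scene stopper 0.67 [ 0.5169 -0.0965  0.0057] [231. 244.]
scene tray 0.62 [ 0.5512 -0.0047  0.0008] [261. 229.]
scene rack 0.81 [ 0.5699 -0.4573  0.002 ] [150. 359.]
scene rack 0.56 [0.5888 0.0075 0.006 ] [274. 231.]
scene wash_bottle 0.71 [ 0.6811  0.3622 -0.0011] [363. 173.]
scene beaker 0.79 [ 0.7772 -0.0059 -0.0014] [327. 270.]
side square_bottle 0.85 [0.558  0.2444 0.0031] [264. 303.]
side square_bottle 0.73 [0.564  0.1038 0.001
[... 166 characters left out ...]
 0.1015 0.1242] [276. 226.]
side square_cap_top 0.45 [0.5604 0.2412 0.1201] [261. 264.]
side round_bottle 0.56 [0.4819 0.0767 0.005 ] [307. 260.]
side round_bottle 0.27 [ 0.7744 -0.0059 -0.0008] [214. 231.]
side slim_bottle 0.54 [ 0.6164 -0.0741  0.0064] [270. 222.]
side wide_bottle 0.97 [0.5852 0.0073 0.0023] [275. 241.]
side wide_bottle 0.24 [0.6798 0.3679 0.0053] [195. 336.]
side tray 0.83 [0.5435 0.0011 0.0021] [289. 241.]
side rack 0.72 [ 0.5672 -0.4552  0.0028] [306. 168.]
side rack 0.47 [0.4827 0.0761 0.0043] [306. 261.]
side wash_bottle 0.91 [0.6816 0.3668 0.0013] [194. 336.]
side beaker 0.79 [ 0.775  -0.0058  0.0011] [213. 230.]
side beaker 0.64 [ 0.6167 -0.0759  0.0028] [270. 223.]
```

The scene view shows the white square bottle in the tray at about (286,195), with its cap at (286,183). In the side view it is at about (275,245), with its cap at (276,230). The red bottle at (312,168) and the orange one at (273,148) stand outside the tray and are the look-alikes. Both cameras put the cap top near (0.563, 0.101, 0.121), which fits the 0.004 tray floor plus 0.117–0.120.

Run:
```python
from h import *
np.set_printoptions(precision=4,suppress=True)
s=state(); Rm=R.from_quat(np.roll(s['ee_rot'],-1)).as_matrix(); print(Rm)
print('shift cm',100*Rm.T@(np.array([.563,.101,.304])-s['tcp_pos']), s['time'])
# blue cap refinement
fs=[grab_frame(n) for n in('scene','side')]
rays=[]
for f in fs:
    hsv=cv2.cvtColor(f['color'],cv2.COLOR_RGB2HSV)
    m=cv2.inRange(hsv,(105,130,40),(128,255,255))
    n,l,st,c=cv2.connectedComponentsWithStats(m)
    p0=proj(f,[.563,.101,.111])[0]
    i=1+np.argmin(np.linalg.norm(c[1:]-p0,axis=1)); print(p0,c[i],st[i]); rays.append(ray(f,c[i]))
print(tri(rays))
```

```text
[[ 0.9657  0.2598  0.    ]
 [ 0.2598 -0.9657 -0.0001]
 [-0.      0.0001 -1.    ]]
shift cm [ 56.9918 -52.6296  -0.0139] 1.65
[286.1053 183.1097] [285.5978 182.7826] [281 178  11  12  92]
[274.3943 230.0229] [274.7974 230.0065] [268 224  14  14 153]
[0.5616 0.101  0.1113]
```

```bash
python3 -m creep '[[[0,0,0],[1.5,-1.4,0],-1],[[0,0,0],[4,-3.7,0],-1],[[0,0,0],[7,-6.5,0],-1],[[0,0,0],[10,-9.3,0],-1],[[0,0,0],[13,-12,0],-1]]'; python3 -m creep '[[[0,0,0],[3,-2.8,0],-1],[[0,0,0],[6,-5.5,0],-1],[[0,0,0],[9,-8.3,0],-1],[[0,0,0],[12,-11,0],-1],[[0,0,0],[15,-13.8,0],-1]]'
```

```text
time: 2.25
tcp_pos: [0.2442, -0.4042, 0.304]
ee_rot: [0.0, 0.991, 0.131, 0.0]
force: [0.0, -0.9, 0.2]
gripper_width: 0.0123
time: 2.75
tcp_pos: [0.3534, -0.232, 0.3042]
ee_rot: [0.0, 0.991, 0.131, 0.0]
force: [1.9, 0.3, 0.4]
gripper_width: 0.0
```

```bash
python3 -m creep '[[[0,0,0],[3,-2.8,0],-1],[[0,0,0],[6,-5.5,0],-1],[[0,0,0],[9,-8.3,0],-1],[[0,0,0],[12,-11,0],-1],[[0,0,0],[15,-13.8,0],-1]]'; python3 -m creep '[[[0,0,0],[3,-2.8,0],-1],[[0,0,0],[6,-5.6,0],-1],[[0,0,0],[9,-8.4,0],-1],[[0,0,0],[11.5,-10.7,0],-1],[[0,0,0],[13,-12.1,0],-1]]'
```

```text
time: 3.25
tcp_pos: [0.4624, -0.0596, 0.3042]
ee_rot: [0.0, 0.991, 0.131, 0.0]
force: [0.8, -0.5, 0.1]
gripper_width: -0.0002
time: 3.75
tcp_pos: [0.5569, 0.0916, 0.3037]
ee_rot: [-0.0, 0.991, 0.132, 0.0]
force: [-0.2, -0.6, -0.5]
gripper_width: -0.0005
```

Run:
```python
from h import *
np.set_printoptions(precision=4,suppress=True)
grab_frame('side')
s=state(); f=grab_frame('wrist'); print(s['time'],s['tcp_pos'])
im=f['color'][:,:,::-1].copy()
p=proj(f,[[.5616,.101,.121]],s)[0]
tip=(np.r_[s['tcp_pos']]+np.array([0,0,-.073])); pt=proj(f,[tip],s)[0]
print('cap',p,'tip',pt)
hsv=cv2.cvtColor(f['color'],cv2.COLOR_RGB2HSV)
m=cv2.inRange(hsv,(105,130,40),(128,255,255))
n,l,st,c=cv2.connectedComponentsWithStats(m)
for i in range(1,n):
    if st[i,4]>50: print(c[i],st[i],atz(f,c[i],.12,s))
for d in pinpoint(f,'square_cap_top'): print(d['p'],w(f,d['centre'],s))
for d in pinpoint(f,'square_bottle'): print(d['p'],w(f,d['centre'],s))
cv2.drawMarker(im,tuple(int(x) for x in p),(0,255,255),0,10); cv2.drawMarker(im,tuple(int(x) for x in pt),(0,0,255),0,10)
cv2.imwrite('pics/w1.png',im)
```

```text
3.8 [0.558  0.0931 0.3035]
cap [272.2907 198.8343] tip [279.8576 262.8251]
[114.7579 159.1172] [  91  138   49   43 1578] [0.5599 0.2357 0.12  ]
[382.4392 194.7252] [ 362  175   42   40 1259] [0.5893 0.0121 0.12  ]
[274.3184 197.7358] [ 255  177   40   42 1272] [0.5627 0.0996 0.12  ]
[494.3723 197.424 ] [ 469  176   51   43 1684] [ 0.6132 -0.0837  0.12  ]
[367.734 280.334] [ 350  263   37   37 1000] [ 0.5097 -0.0034  0.12  ]
[ 92.8832 306.8187] [  73  288   41   38 1164] [0.4117 0.2411 0.12  ]
0.96 [0.4006 0.2424 0.1184]
0.75 [0.5619 0.1018 0.1202]
0.73 [0.5582 0.2384 0.1223]
0.75 [ 0.3988  0.2443 -0.0006]
0.71 [0.5588 0.0983 0.0032]
```

View pics/w1.png

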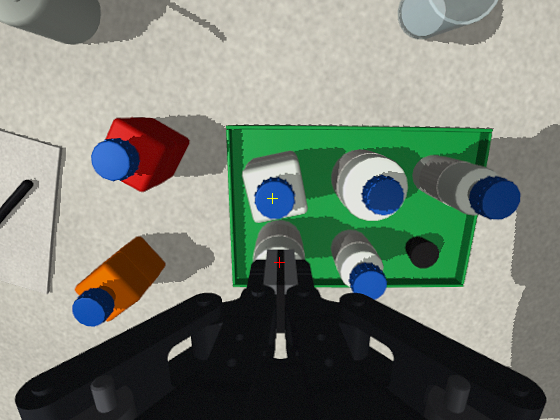

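The wrist view shows the white square bottle's cap at (274,198). The yellow marker at (272,199), projected from the scene and side measurement, lies on it, and the shut fingertips end near (280,250). All views agree on about (0.562, 0.100), with the top near z=0.121. Next I descend to about 18 mm above it.

```bash
python3 -m creep '[[[0,0,0],[0.2,-0.2,1.5],-1],[[0,0,0],[0.4,-0.4,4],-1],[[0,0,0],[0.6,-0.6,6.5],-1],[[0,0,0],[0.6,-0.6,8.3],-1],[[0,0,0],[0.6,-0.6,9],-1]]'
python3 - <<'E'
from h import *
np.set_printoptions(precision=4,suppress=True)
grab_frame('scene');grab_frame('side')
s=state(); f=grab_frame('wrist'); print(s['time'],s['tcp_pos'],s['force'])
cv2.imwrite('pics/w2.png',f['color'][:,:,::-1])
f=grab_frame('side'); cv2.imwrite('pics/s2.png',cv2.resize(f['color'][150:290,200:380,::-1],None,fx=4,fy=4))
s=state();print('err tool cm',100*R.from_quat(np.roll(s['ee_rot'],-1)).as_matrix().T@(np.array([.562,.1003,.121+.073])-s['tcp_pos']),s['force'])
E
```

```text
time: 4.45
tcp_pos: [0.5585, 0.0951, 0.2123]
ee_rot: [0.0, 0.991, 0.13, -0.002]
force: [0.3, -0.5, 0.2]
gripper_width: -0.0004
4.55 [0.5593 0.0956 0.2134] [ 1.0055  0.2502 -0.4779]
err tool cm [ 0.2618 -0.3589  2.097 ] [-0.4455 -0.377   0.0971]
```

View pics/w2.png

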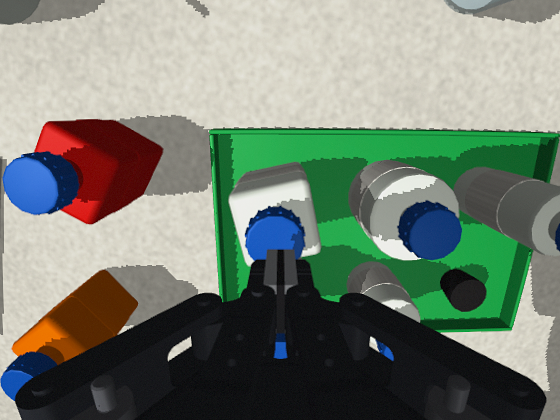

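View pics/s2.png

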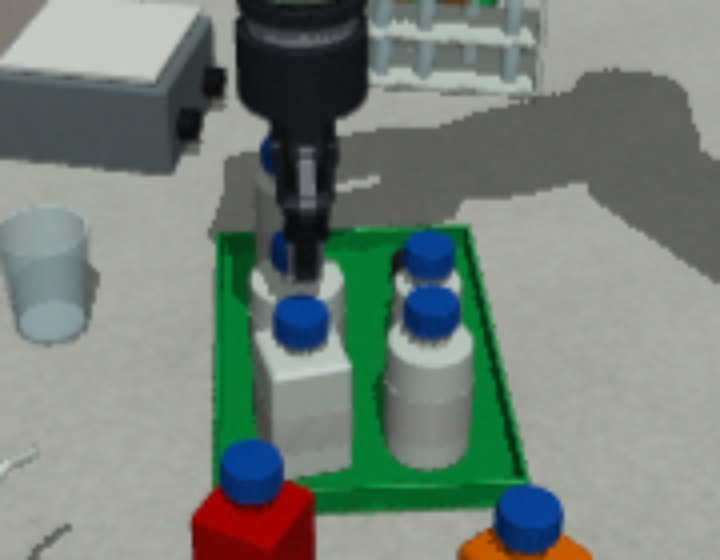

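```bash
python3 -m creep '[[[0,0,0],[0.1,-0.1,0.3],-1],[[0,0,0],[0.2,-0.2,0.7],-1],[[0,0,0],[0.3,-0.35,1.1],-1],[[0,0,0],[0.3,-0.35,1.3],-1],[[0,0,0],[0.3,-0.35,1.4],-1]]'
python3 - <<'E'
from h import *
np.set_printoptions(precision=4,suppress=True)
for i in range(4):
    f=grab_frame('wrist'); s=state()
    print('err tool cm',100*R.from_quat(np.roll(s['ee_rot'],-1)).as_matrix().T@(np.array([.562,.1003,.121+.073])-s['tcp_pos']),s['force'])
cv2.imwrite('pics/w3.png',f['color'][:,:,::-1])
E
```

```text
time: 5.15
tcp_pos: [0.5619, 0.1011, 0.1995]
ee_rot: [0.0, 0.991, 0.131, -0.0]
force: [0.8, -0.2, -0.2]
gripper_width: -0.0001
err tool cm [-0.0119  0.0734  0.5463] [ 0.0166 -0.1457  0.003 ]
err tool cm [-0.0165  0.0693  0.5654] [0.4164 0.261  0.2992]
err tool cm [-0.0245  0.0671  0.5805] [-0.1991  0.1299 -0.1507]
err tool cm [-0.0284  0.0623  0.5918] [-0.2748  0.4807 -0.0806]
```

View pics/w3.png

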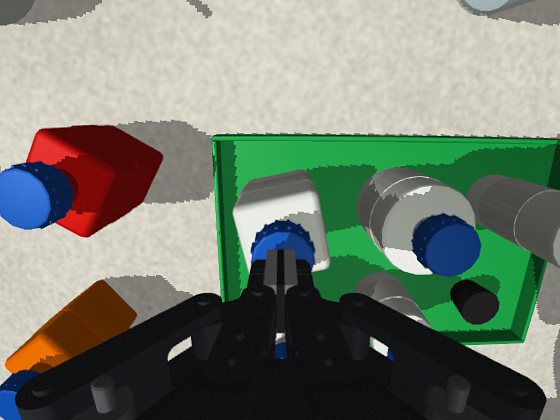

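The fingertips at (280,255) are centred over the cap at (283,245), with a gap of about 6 mm. Now I press slowly and watch the force.

```bash
python3 -m creep '[[[0,0,0],[0,0.05,0.1],-1],[[0,0,0],[0,0.05,0.2],-1],[[0,0,0],[0,0.05,0.3],-1],[[0,0,0],[0,0.05,0.4],-1],[[0,0,0],[0,0.05,0.5],-1]]'
```

```text
time: 5.85
tcp_pos: [0.5622, 0.1005, 0.1948]
ee_rot: [0.0, 0.991, 0.131, 0.0]
force: [-0.5, -1.1, -0.3]
gripper_width: -0.0002
```

```bash
python3 -m creep '[[[0,0,0],[0,0,0.05],-1],[[0,0,0],[0,0,0.1],-1],[[0,0,0],[0,0,0.15],-1],[[0,0,0],[0,0,0.2],-1],[[0,0,0],[0,0,0.2],-1]]'
```

```text
time: 6.35
tcp_pos: [0.5622, 0.1005, 0.1933]
ee_rot: [0.0, 0.991, 0.131, 0.0]
force: [-0.6, -0.4, 4.1]
gripper_width: 0.0001
```

Contact shows as 4 N at TCP z≈0.193, about where it was expected. I keep pushing down.

```bash
python3 -m creep '[[[0,0,0],[0,0,0.05],-1],[[0,0,0],[0,0,0.1],-1],[[0,0,0],[0,0,0.15],-1],[[0,0,0],[0,0,0.2],-1],[[0,0,0],[0,0,0.25],-1]]'
```

```text
time: 6.85
tcp_pos: [0.5622, 0.1005, 0.1904]
ee_rot: [0.0, 0.991, 0.131, 0.0]
force: [-1.4, -0.6, 3.9]
gripper_width: -0.0003
```

```bash
python3 -m creep '[[[0,0,0],[0,0,0.05],-1],[[0,0,0],[0,0,0.1],-1],[[0,0,0],[0,0,0.15],-1],[[0,0,0],[0,0,0.2],-1],[[0,0,0],[0,0,0.25],-1]]'
```

```text
time: 7.35
tcp_pos: [0.5622, 0.1005, 0.1879]
ee_rot: [0.0, 0.991, 0.131, 0.0]
force: [-1.7, 0.3, 4.9]
gripper_width: 0.0001
```

```bash
python3 -m creep '[[[0,0,0],[0,0,0.05],-1],[[0,0,0],[0,0,0.1],-1],[[0,0,0],[0,0,0.15],-1],[[0,0,0],[0,0,0.15],-1],[[0,0,0],[0,0,0.15],-1]]'
```

```text
time: 7.85
tcp_pos: [0.5622, 0.1005, 0.1863]
ee_rot: [0.0, 0.991, 0.131, 0.0]
force: [0.2, 0.7, 2.8]
gripper_width: 0.0
```

Steady at about 4 N, so the cap is sliding. Smaller steps from here, towards the stop expected near z≈0.185 or lower.

```bash
python3 -m creep '[[[0,0,0],[0,0,0.02],-1],[[0,0,0],[0,0,0.04],-1],[[0,0,0],[0,0,0.06],-1],[[0,0,0],[0,0,0.08],-1],[[0,0,0],[0,0,0.08],-1]]'
```

```text
time: 8.35
tcp_pos: [0.5622, 0.1005, 0.1856]
ee_rot: [0.0, 0.991, 0.131, 0.0]
force: [-1.3, 1.3, 4.1]
gripper_width: -0.0003
```

```bash
python3 -m creep '[[[0,0,0],[0,0,0.02],-1],[[0,0,0],[0,0,0.03],-1],[[0,0,0],[0,0,0.04],-1],[[0,0,0],[0,0,0.05],-1],[[0,0,0],[0,0,0.05],-1]]'
```

```text
time: 8.85
tcp_pos: [0.5622, 0.1005, 0.1851]
ee_rot: [0.0, 0.991, 0.131, 0.0]
force: [-0.4, -1.0, 4.3]
gripper_width: 0.0001
```

```bash
python3 -m creep '[[[0,0,0],[0,0,0.01],-1],[[0,0,0],[0,0,0.02],-1],[[0,0,0],[0,0,0.03],-1],[[0,0,0],[0,0,0.04],-1],[[0,0,0],[0,0,0.04],-1]]'
```

```text
time: 9.35
tcp_pos: [0.5622, 0.1005, 0.1847]
ee_rot: [0.0, 0.991, 0.131, 0.0]
force: [0.2, 0.5, 3.9]
gripper_width: -0.0001
```

```bash
python3 -m creep '[[[0,0,0],[0,0,0.01],-1],[[0,0,0],[0,0,0.02],-1],[[0,0,0],[0,0,0.03],-1],[[0,0,0],[0,0,0.03],-1],[[0,0,0],[0,0,0.03],-1]]'
```

```text
time: 9.85
tcp_pos: [0.5622, 0.1005, 0.1847]
ee_rot: [0.0, 0.991, 0.131, 0.0]
force: [-1.6, -0.1, 5.3]
gripper_width: -0.0005
```

```bash
python3 -m creep '[[[0,0,0],[0,0,0.01],-1],[[0,0,0],[0,0,0.02],-1],[[0,0,0],[0,0,0.03],-1],[[0,0,0],[0,0,0.03],-1],[[0,0,0],[0,0,0.03],-1]]'
```

```text
time: 10.35
tcp_pos: [0.5622, 0.1005, 0.1846]
ee_rot: [0.0, 0.991, 0.131, 0.0]
force: [-1.0, 0.0, 5.9]
gripper_width: -0.0006
```

Run:
```python
from h import *
f=grab_frame('side'); cv2.imwrite('pics/s4.png',cv2.resize(f['color'][150:290,200:380,::-1],None,fx=4,fy=4))
print(state()['force'],state()['tcp_pos'])
```

```text
[-0.86774757 -0.09386439  7.30096269] [0.56223927 0.10049572 0.18462669]
```

View pics/s4.png

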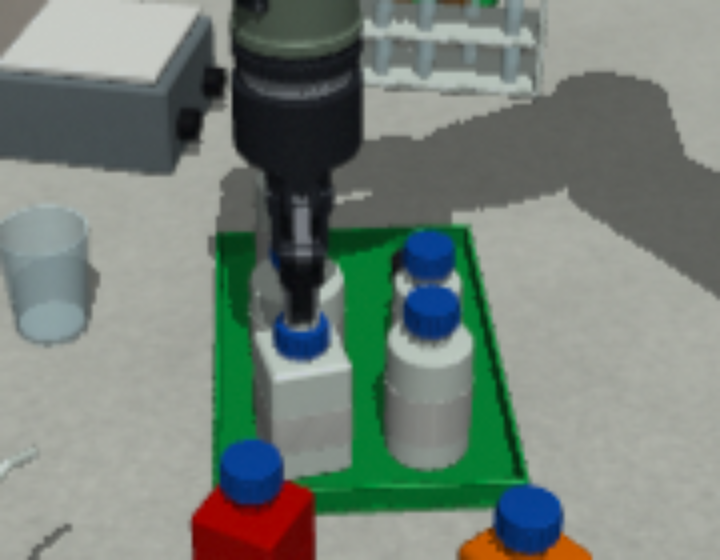

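The side view shows the cap seated on the shoulder, and z stays at 0.1846 while the force climbs to 7 N. I add a bit more push to confirm the stop.

```bash
python3 -m creep '[[[0,0,0],[0,0,0.02],-1],[[0,0,0],[0,0,0.04],-1],[[0,0,0],[0,0,0.06],-1],[[0,0,0],[0,0,0.06],-1],[[0,0,0],[0,0,0.06],-1]]'
```

```text
time: 10.9
tcp_pos: [0.5622, 0.1005, 0.1846]
ee_rot: [0.0, 0.991, 0.131, 0.0]
force: [-1.5, -0.2, 9.3]
gripper_width: -0.0
```

```bash
python3 -m creep '[[[0,0,0],[0,0,0.02],-1],[[0,0,0],[0,0,0.04],-1],[[0,0,0],[0,0,0.05],-1],[[0,0,0],[0,0,0.05],-1],[[0,0,0],[0,0,0.05],-1]]'
```

```text
time: 11.4
tcp_pos: [0.5623, 0.1005, 0.1846]
ee_rot: [0.0, 0.991, 0.131, 0.001]
force: [-3.9, 0.5, 12.1]
gripper_width: 0.0002
```

It's hard against the stop, with 12 N and no further motion. Drawing back straight up.

```bash
python3 -m creep '[[[0,0,0],[0,0,-0.2],-1],[[0,0,0],[0,0,-0.5],-1],[[0,0,0],[0,0,-1],-1],[[0,0,0],[0,0,-2],-1],[[0,0,0],[0,0,-3.5],-1]]'; python3 -m creep '[[[0,0,0],[0,0,-2],-1],[[0,0,0],[0,0,-4.5],-1],[[0,0,0],[0,0,-7],-1],[[0,0,0],[0,0,-8.5],-1],[[0,0,0],[0,0,-8.5],-1]]'
python3 - <<'E'
from h import *
np.set_printoptions(precision=4,suppress=True)
f=grab_frame('side');f=grab_frame('side'); cv2.imwrite('pics/s5.png',cv2.resize(f['color'][150:290,200:380,::-1],None,fx=4,fy=4))
fs=[grab_frame(n) for n in('scene','side')]
rays=[]
for f in fs:
    hsv=cv2.cvtColor(f['color'],cv2.COLOR_RGB2HSV)
    m=cv2.inRange(hsv,(105,130,40),(128,255,255))
    n,l,st,c=cv2.connectedComponentsWithStats(m)
    p0=proj(f,[.562,.101,.101])[0]
    i=1+np.argmin(np.linalg.norm(c[1:]-p0,axis=1)); print(p0,c[i],st[i]); rays.append(ray(f,c[i]))
print('cap mid',tri(rays))
s=state(); f=grab_frame('wrist'); cv2.imwrite('pics/w5.png',f['color'][:,:,::-1]); print(s['tcp_pos'],s['force'])
for d in pinpoint(f,'square_bottle'): print(d['p'],w(f,d['centre'],s))
E
```

```text
time: 11.9
tcp_pos: [0.5618, 0.1004, 0.2179]
ee_rot: [0.0, 0.991, 0.131, -0.001]
force: [-0.5, -0.3, -0.6]
gripper_width: -0.0001
time: 12.4
tcp_pos: [0.5632, 0.1007, 0.306]
ee_rot: [-0.0, 0.991, 0.131, 0.003]
force: [0.2, -0.0, 1.4]
gripper_width: 0.0001
[285.8113 185.2962] [285.6216 187.1081] [281 183  11   8  37]
[274.8385 233.2763] [275.02 234.33] [269 228  13  12 100]
cap mid [0.5625 0.0988 0.0958]
[0.5617 0.1004 0.3018] [-0.5775 -0.1682 -0.2292]
0.92 [ 0.4018  0.2456 -0.0015]
0.86 [0.5575 0.2426 0.002 ]
0.76 [0.5623 0.0983 0.0038]
```

View pics/s5.png

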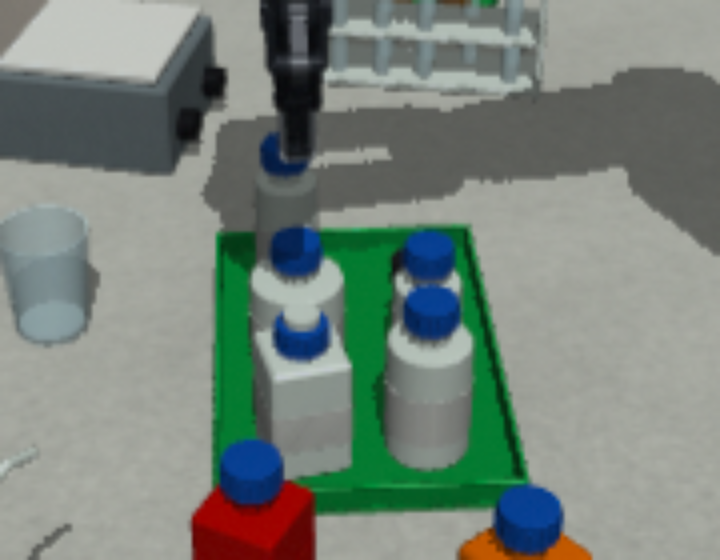

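View pics/w5.png

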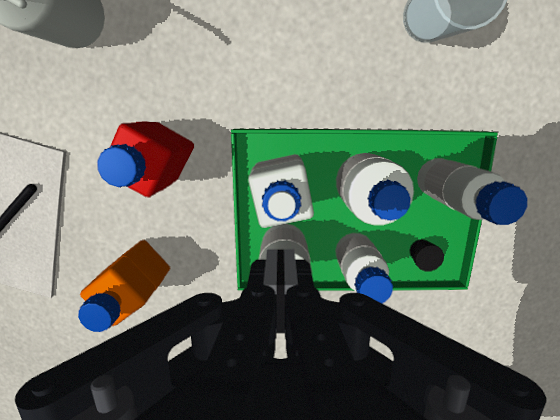

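The wrist view shows the square cap as a blue ring with a white disc in it at (282,206). I need to know what that is, so I'll look closer.

Run:
```python
from h import *
s=state()
ims=[]
for n in('scene','side','wrist'):
    f=grab_frame(n)
    P=[[.562,.1003,z] for z in (.112,.102,.092)]
    p=proj(f,P,s); print(n,p.round(1))
    u,v=p[1].astype(int); c=f['color'][v-25:v+25,u-25:u+25,::-1]; c=cv2.resize(c,(260,260),interpolation=cv2.INTER_NEAREST)
    a=np.linspace(0,2*np.pi,60)
    for z,col in((.112,(0,255,255)),(.092,(0,0,255))):
        q=proj(f,np.c_[.562+.017*np.cos(a),.1003+.017*np.sin(a),0*a+z],s)
        q=((q-[u-25,v-25]+.5)*5.2)
        d=c.copy() if z==.112 else d
        cv2.polylines(d,[q.astype(int)],True,col,1)
    ims.append(np.vstack([c,d]))
cv2.imwrite('pics/z6.png',np.hstack(ims)); print(s['time'])
```

```text
scene [[285.7 182.9]
 [285.7 185.2]
 [285.7 187.5]]
side [[274.8 229.6]
 [274.9 232.8]
 [274.9 236. ]]
wrist [[280.2 201.8]
 [280.2 198.9]
 [280.2 196.2]]
12.7
```

View pics/z6.png

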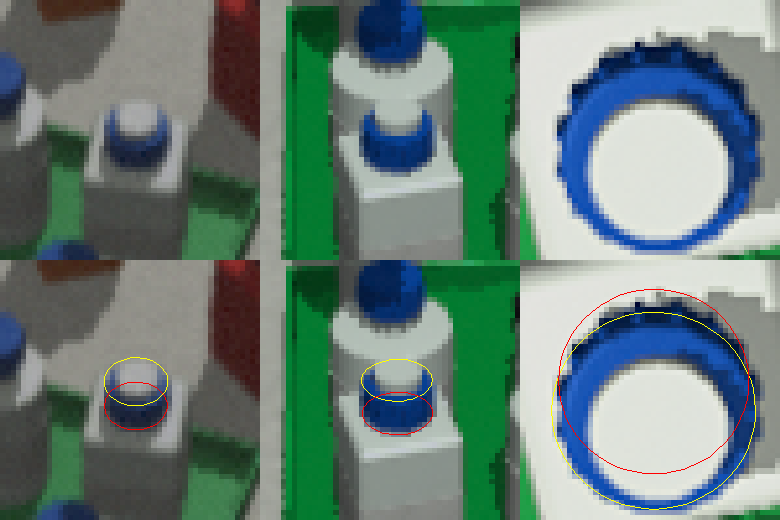

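In all three views the blue cap fits the outline of a cap that is fully home: top at 0.112, foot on the 0.092 shoulder, no gap. The white disc is the neck, drawn showing through the cap. The hard stop with the fingertips at z≈0.1116 agrees with that. The other caps are still up and the arm is clear, so I hand in.

```bash
python3 -c "
from plant import *
print(state()['time'],state()['force']); print(finish_job())"
```

```text
12.85 [ 0.26018501 -0.19597448  0.18022264]
the job is handed in; nothing more can be done
None
```

I pressed the white square bottle's cap down with the shut fingertips until it was fully home, then drew straight back up. I handed the job in at about 12.9 s; no verdict is reported.

- **Press:** The cap slid at about 4 N and stopped with the fingertips at z≈0.1116, where 0.112 was expected for a cap that is home. It did not move further at 12 N, the highest push I read.
- **Cap after the press:** In all three cameras its outline fits the home position, with no gap above the shoulder.
- **Bottle:** It still stood at about (0.562, 0.098), and the last pictures show it upright.
- **Everything else:** The other caps are up and nothing looked moved. I judged this by eye and did not re-measure the neighbours.
- **Disagreements:** After the press a white disc shows in the top of the blue cap, which I took for the neck drawn through it. It spoiled the last colour-based height of the cap's middle, which came out at 0.096 against 0.102 expected, so I relied on the outline fit and the hard stop.

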